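Set the sample card to the red mark and hold the clip open round its edge

TASK

At the label station, turn the green knob until the yellow pointer of the card carriage points at the red mark (not the white one), and let go of the knob. Then pick up the orange spring clip by squeezing its two handles, carry it to the upright card and hold it spread wide open around the card's free upright edge, the one that faces the robot: level, the card well between the two jaws, nothing touching the card or its holder. Finish like that, still squeezing the clip in mid-air, with the bystander things left where they stand.

Things in the scene. Friction and masses are not known exactly. Their poses are not given: they have to be found in the camera images.
- holder: aluminium card holder fixed on the table: base plate 150 mm (x, from -70 to +80 mm) by 300 mm (y) by 20 mm high; origin on the table under the base; its x axis points away from the robot (within about 0.25 rad), y to the left, z up. A carriage slides along its y and bears the upright card; the knob stands at its -y end. It is fixed
- knob_grip (a point): on the upright axis of the round green knob, at mid height of the knob: 40 mm diameter, 26 mm high, from 30 to 56 mm above the table (this point is at 44 mm); grip it from above across its diameter at any yaw. Under it a black disc of 52 mm diameter from 20 to 30 mm
- knob (a joint): turn of the green knob, rad, growing clockwise as seen from above, range -2.1 to 2.1; it starts within 0.15 rad of 0 and stays where it is left (friction torque 0.06 N m). It drives the carriage: each radian clockwise moves carriage, card and pointer 15 mm towards the holder's +y
- pointer_tip (a point): tip of the yellow pointer (2.6 mm wide) on the carriage, pointing along the holder's +x, 30 mm above the table, 4 mm short of the row of marks
- red_mark: red block, 18 mm (x) by 8 mm (y) by 8 mm high, fixed on the holder in front of the pointer; origin at the centre of its underside, axes as the holder's. The pointer is set when its tip has the same y as this block in the holder's axes, within half the block's width. It is 15 to 19 mm to one side of mid-travel
- white_mark: white block of the same size on the other side: not the one wanted
- card_edge (a point): middle of the card's free upright edge, 85 mm above the table. The card is yellow with a white label, 3 mm thick (along the holder's y), reaches 115 mm from this edge along the holder's +x, and stands from 45 to 125 mm above the table; the carriage (34 mm wide, up to 56 mm high) begins 31 mm behind this edge
- clip: orange spring clip lying flat on the table, loose, about 70 g, 24 mm high; origin at the foot of its 16 mm hinge pin (hinge axis z, upright); its x axis points from the pin to the jaws. Two handles run back from the pin, each ending in a round upright post. Squeezing the posts together spreads the jaws; let go and they snap shut
- left_post (a point): mid-height of the clip's +y handle post (12 mm diameter, 24 mm high), at rest 45 mm behind the pin, 22 mm to the side, 12 mm up; 56 mm over both posts. Squeeze both along the clip's y: 5 N begins to open it, about 12 N holds it at its stop, where the posts are 49 mm behind the pin and 28 mm over all, and the tips 32 mm apart
- right_post (a point): the same point on the -y handle post
- jaw_left_tip (a point): inner tip of the clip's +y jaw, 55 mm ahead of the pin, 12 mm up; with the clip shut the two tips are 2 mm apart, open up to 32 mm. Jaws are 20 mm high (2 to 22 mm) and 5 mm thick, their inner faces 8 mm off the middle line when shut, with inward toes 6 mm long at the tips
- jaw_right_tip (a point): the same point on the -y jaw
- label_roll: white paper label roll standing on its flat end, 90 mm diameter, 55 mm high; origin at the centre of its underside; bystander
- cleaner: amber bottle with black cap, 54 mm diameter, 140 mm high; origin at the centre of its underside; bystander
- ribbon_core: black ribbon core with green rings, standing, 48 mm diameter foot, 100 mm high; origin at the centre of its underside; bystander
Things that resemble listed ones, but are neither listed nor needed, are in the scene too. Of the things like the clip, leave any that is purple; of the rest the smaller one is meant.

How it is judged:
By the outcome, as a careful person would: the job done as asked, in the order asked, and still so for the second after the job is handed in, while the arm keeps its last pose, push and grip.
It also fails if it takes over 45 s, if anything falls off the work surface, if the arm or the gripper's body presses on something with over 40 N, if the wrist force passes 120 N, or if a joint passes its speed limit or range.

ROBOT

A 7-joint arm with a two-finger parallel gripper is mounted at the origin on the work surface. World frame = base frame: x ahead of the robot, y to its left, z up, the work surface at z = 0. Lengths are in m, angles in rad, forces in N, time in s.
With the tool pointing down it reaches from about 0.4 to 0.875 m from the base axis. Payload 4.4 kg.
Tool frame: the origin (TCP) lies midway between the tips of the shut fingers; the grasp point (between the pads) lies 19 mm behind it (grasp_offset is the distance from the TCP to the grasp point, in m); z points along the fingers, y is the line along which they close (so a half turn about z gives the same grasp; the last joint's range is limited). The gripper opens to 85 mm and grips with 20 to 120 N. Pads are 22 mm wide; open, the fingers measure 114 mm over their backs; the gripper's body (76 mm by 85 mm) begins 54 mm behind the grasp point. The pads swing forward as they close: fully open they stand 13 mm farther back than shut.
Start: joints at [1.18, 0.628, 0.038, 1.517, -0.027, 0.996, -0.02], TCP at [0.207, -0.616, 0.203] pointing down, gripper open.
Joint ranges: [-3.06, 3.06], [-0.37, 2.12], [-1.25, 1.32], [0.18, 2.47], [-1.1, 4.24], [0.23, 1.98], [-2.94, 2.94]. Speed limits (rad/s): [2.57, 2.57, 3.14, 3.14, 3.14, 3.14, 3.14].

INTERFACE

Orientations are given as a unit quaternion [x, y, z, w].
In Python, from cell import * gives the robot as it stands. The module is installed in compiled form; this text tells all that it offers.
- The arm moves only by the tool play_rows, never from a script. Its argument "steps" is a list of rows, each a list of 3 entries, a list of its own where there are three numbers: the turn, a rotation vector about the tool's x, y, z in degrees, then the shift along the tool's x, y, z in m, then the closure in counts, from 0 (fully open) to 255 (shut). A call has exactly 8 rows; each row is the pose to reach, as a shift and turn from the pose commanded when the call began, along the tool's axes at that moment; what a row does not reach only later rows make up. A row lasts 1/10 s, in which the tool goes at most 50 mm and 8.59 degrees, less where a joint would pass 70% of its speed; a pose out of reach is approached as far as the arm can. A call with a gripper value outside its range is refused whole. The fingers move at their own pace and stop on an object; the grip force is fixed at half the most. Time passes only in rows, so rows that repeat a pose let the fingers close, or fill a call up. It gives the time, the measured TCP pose, the force, the opening and the grip force at its end, in the units of the state.
- state(): the state, without advancing time (a new reading comes with each control period).
- get_image(name): name is "side" or "top" or "wrist"; returns a dict with "frame" (420x560x3 uint8, red, green, blue), "vertical_fov" (degrees; the focal length in pixels is half the picture's height over the tangent of half this angle, whatever the lens; pixels are square), "cx", "cy" (the principal point, pixels), "rvec" (rotation vector, rad) and "tvec" (3), from world to camera coordinates, as OpenCV has them. Camera axes: x right, y down, z forward; pixel columns grow to the right and rows downward; lengths in m; the calibration is good to about 2 mm. The wrist camera is an equidistant fisheye: a pixel r from the principal point sees the ray r / f radians off the axis. A picture is of the moment at which its call begins. There is no depth.
- finish_job(): hands the job in; it is judged then, once.
Trained networks look in a picture, given as the dict that the camera call returned (one of the last four; its "shot" number tells which), for a name from the list of things; names that differ only in an ending like _2 or _b are one class to them, and where a whole thing is asked for, a point or a joint stands for the part that bears it (a point fixed in the world has none). Each returns a list of dicts, best first, with "score" (0 to 1); they miss things now and then, are a little off and sometimes report something else, mostly with a low value. They report only what shows in the picture. A call takes as long as a camera call. They do not tell look-alikes from the thing itself.
- recognise(picture, target): "bbox" ([centre column, centre row, width, height] in pixels, round what is visible of it).
The state is a dict: "time": time; "qpos": joint angles; "qd": joint speeds; "joint_torque": joint torques, N m; "eef_pos": TCP position; "ee_rot": TCP orientation; "force": force on the tool from outside, world axes, zero at the start; "ft_torque": the same for the moment, N m; "gripper_width": finger opening in m; "gripper_force": force on a finger pad.
Only numpy, scipy, OpenCV 4.12 (cv2) and the standard library are available. Lean on these libraries where they do the work, as an engineer would, in place of code of your own. Each camera call takes 0.05 s, during which the arm holds its last target. There are 200 camera calls.

## Working session

There is one attempt and no reset: what is moved stays moved. The work goes in short steps, Python scripts to look and compute and a tool call to move; the robot and the scene stay as the last step left them, time stands still between calls to the robot, and variables do not carry over. Pictures are saved under pics/ and viewed, at most 10 in all, crops included, and the job is handed in when it is done.

Besides the shell and the picture viewer there is one more tool, called after "Call:" by a JSON object that holds its "op" and its "data". play_rows: Moves the arm, as the interface text tells. Its arguments: {"type":"object","properties":{"steps":{"type":"array"}},"required":["steps"]}

```bash
mkdir -p pics
cat > h.py <<'E'
from cell import *
import numpy as np, cv2
from scipy.spatial.transform import Rotation as R
def cam(p):
    h=p["frame"].shape[0]; f=h/2/np.tan(np.radians(p["vertical_fov"])/2)
    return f,R.from_rotvec(np.ravel(p["rvec"])).as_matrix(),np.ravel(p["tvec"])
def ray(p,u,v,fish=False):
    f,M,t=cam(p); a=np.array([u-p["cx"],v-p["cy"]])
    if fish:
        r=np.linalg.norm(a)+1e-9; th=r/f; d=np.r_[a/r*np.sin(th),np.cos(th)]
    else: d=np.r_[a/f,1]
    return -M.T@t, M.T@d
def atz(p,u,v,z,fish=False):
    o,d=ray(p,u,v,fish); return o+d*(z-o[2])/d[2]
def proj(p,X,fish=False):
    f,M,t=cam(p); c=M@np.asarray(X)+t
    if fish:
        r=np.hypot(c[0],c[1]); th=np.arctan2(r,c[2]); return np.array([p["cx"],p["cy"]])+c[:2]/r*th*f
    return np.array([p["cx"],p["cy"]])+c[:2]/c[2]*f
def save(p,n,box=None,k=1):
    im=p["frame"][...,::-1]
    if box: im=im[box[1]:box[3],box[0]:box[2]]
    if k!=1: im=cv2.resize(im,None,fx=k,fy=k,interpolation=cv2.INTER_CUBIC)
    cv2.imwrite("pics/"+n,im)
E
python3 - <<'E'
from h import *
import pickle
t=get_image("top"); s=get_image("side")
pickle.dump((t,s),open("p0.pkl","wb"))
save(t,"top0.png");save(s,"side0.png")
for n,p in(("top",t),("side",s)):
    print(n,-cam(p)[1].T@cam(p)[2],p["vertical_fov"],p["cx"],p["cy"])
for o in["knob_grip","clip","red_mark","white_mark","holder","label_roll","cleaner","ribbon_core","pointer_tip","card_edge"]:
    for r in recognise(t,o)[:3]: print(o,np.round(r["bbox"],1),round(r["score"],2))
st=state();print({k:np.round(v,3) for k,v in st.items()})
E
```

```text
top [ 0.27707906 -0.03079786  1.37365407] 45.11619460176938 281.8250529997996 203.59975318529536
side [0.48124244 0.66716117 0.8718701 ] 53.24901027705836 286.26771901198276 206.33593130162924
knob_grip [268.9 178.8  13.6  14.7] 0.62
clip [437.2 200.8  28.6  53. ] 0.8
clip [378.8 272.8  43.5  38.1] 0.75
clip [370.7 213.7  28.2  39.6] 0.67
holder [235.9 169.2 116.2  68.3] 0.79
label_roll [385.1 145.4  41.9  34.6] 0.7
cleaner [129.7 238.1  31.9  23.5] 0.94
cleaner [215.8 167.4  18.8  42.4] 0.31
ribbon_core [136.8 143.5  25.1  24.4] 0.56
pointer_tip [214.6 168.8  17.4  42.7] 0.6
card_edge [218.  168.1  20.6  45.3] 0.66
card_edge [129.9 238.6  29.5  21.5] 0.29
{'time': np.float64(0.6), 'qpos': array([ 1.18 ,  0.628,  0.039,  1.517, -0.027,  0.996, -0.02 ]), 'qd': array([-0.   , -0.001, -0.001, -0.   , -0.001,  0.   ,  0.   ]), 'joint_torque': array([-1.0000e-03, -5.6297e+01,  1.2250e+00, -1.9370e+01,  1.1000e-02,
        2.0000e-03, -0.0000e+00]), 'eef_pos': array([ 0.207, -0.616,  0.203]), 'ee_rot': array([0.987, 0.162, 0.   , 0.   ]), 'force': array([ 0.82 , -0.361, -0.564]), 'ft_torque': array([-0.009, -0.005, -0.069]), 'gripper_force': np.float64(0.0), 'gripper_width': np.float64(0.085)}
```

View pics/top0.png

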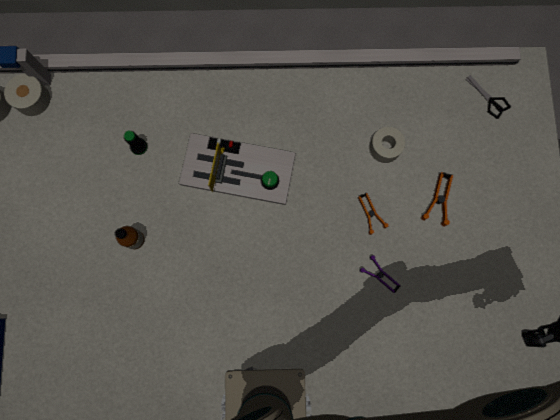

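View pics/side0.png

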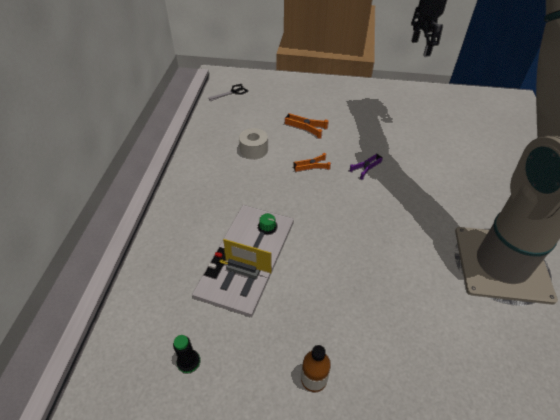

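Three clip-like things: the small orange one at (372,214), the large orange one at (440,199) and the purple one at (380,274). The small orange clip at (372,214) is the one meant. I'll confirm it and the holder in one enlarged crop.

Run:
```python
from h import *
import pickle
t,s=pickle.load(open("p0.pkl","rb"))
f=lambda p,b:cv2.resize(p["frame"][b[1]:b[3],b[0]:b[2],::-1],(400,300),interpolation=cv2.INTER_CUBIC)
a=np.vstack([np.hstack([f(t,(350,165,470,255)),f(t,(178,126,302,219))]),np.hstack([f(s,(270,100,390,190)),f(s,(190,205,310,295))])])
cv2.imwrite("pics/c1.png",a)
```

```text
(no output)
```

View pics/c1.png

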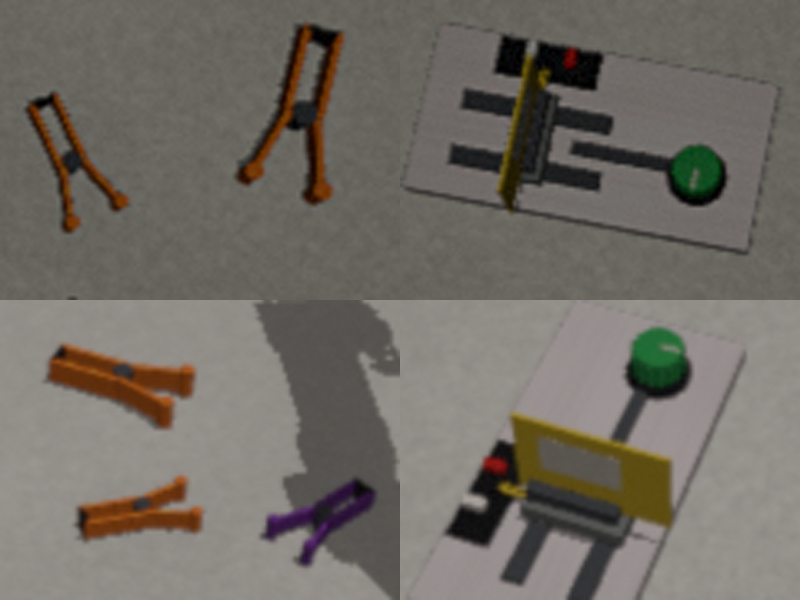

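The crop confirms it: the small orange clip (pin at top-picture pixel 371,213, posts 371,232 and 386,225, tips near 363,195) is clearly smaller than the one at 440,199. The red mark is at top (231,144), on the knob side of the pointer; the knob top is at (270,180).

Run:
```python
from h import *
import pickle
t,s=pickle.load(open("p0.pkl","rb"))
def c(b,u,v,w=120): k=400/w; return b[0]+u/k,b[1]+v/k
T1=lambda u,v:c((350,165),u,v); T2=lambda u,v:c((178,126),u-400,v,124)
S1=lambda u,v:c((270,100),u,v-300); S2=lambda u,v:c((190,205),u-400,v-300)
P=lambda n,p,uv,z:print(n,np.round(atz(p,*uv,z)*1000,1))
P("pin T",t,T1(71,160),.024);P("post1 T",t,T1(70,222),.024);P("post2 T",t,T1(121,200),.024);P("tips T",t,T1(43,100),.022)
P("pin S",s,S1(141,503),.024);P("postA S",s,S1(179,483),.024);P("postB S",s,S1(194,515),.024)
for q in[(458,22),(778,88),(747,251),(402,187)]:P("corner",t,T2(*q),.02)
P("knobtop T",t,T2(697,172),.056);P("knobtop S",s,S2(658,345),.056)
P("red T",t,T2(571,58),.03);P("red S",s,S2(495,465),.03);P("white S",s,S2(475,503),.03)
P("ptr T",t,T2(543,76),.03);P("ptr S",s,S2(503,490),.03)
P("cardedge top T",t,T2(509,188),.125);P("cardedge top S",s,S2(671,460),.125);P("cardfar top S",s,S2(513,416),.125)
P("knob line T a",t,T2(695,185),.056)
```

```text
pin T [ 503.5 -297.    24. ]
post1 T [ 452.7 -293.2   24. ]
post2 T [ 469.7 -335.7   24. ]
tips T [ 554.3 -277.2   22. ]
pin S [ 504.7 -296.2   24. ]
postA S [ 472.  -328.8   24. ]
postB S [ 455.8 -286.6   24. ]
corner [742.5 180.1  20. ]
corner [677.3 -95.5  20. ]
corner [534.9 -65.   20. ]
corner [596.8 226.5  20. ]
knobtop T [595.8 -24.3  56. ]
knobtop S [600.5 -22.9  56. ]
red T [704.8  81.7  30. ]
red S [705.6  86.1  30. ]
white S [712.2 120.7  30. ]
ptr T [689.3 105.7  30. ]
ptr S [694.8 107.   30. ]
cardedge top T [569.4 122.9 125. ]
cardedge top S [567.1 132.6 125. ]
cardfar top S [677.5 110.6 125. ]
knob line T a [584.7 -22.4  56. ]
```

```bash
cat >> h.py <<'E'
def go(x,y,z,yaw):
    st=state(); A=R.from_quat(st["ee_rot"]); B=R.from_euler("z",yaw)*R.from_euler("x",np.pi)
    print("t",round(st["time"],2),"turn",np.round((A.inv()*B).as_rotvec(degrees=True),1),"shift",np.round(A.inv().apply(np.array([x,y,z])-st["eef_pos"]),4))
E
python3 - <<'E'
from h import *
go(.57,-.024,.17,.9)
E
```

```text
t 0.6 turn [  0.  -0. -33.] shift [ 0.5325 -0.4454  0.0327]
```

Call:
{"op": "play_rows", "data": {"steps": [[[0,0,-33],[0.532,-0.445,0.033],0],[[0,0,-33],[0.532,-0.445,0.033],0],[[0,0,-33],[0.532,-0.445,0.033],0],[[0,0,-33],[0.532,-0.445,0.033],0],[[0,0,-33],[0.532,-0.445,0.033],0],[[0,0,-33],[0.532,-0.445,0.033],0],[[0,0,-33],[0.532,-0.445,0.033],0],[[0,0,-33],[0.532,-0.445,0.033],0]]}}

```text
time: 1.4
eef_pos: [0.417, -0.2737, 0.184]
ee_rot: [0.9, 0.435, 0.0, 0.0]
force: [0.5, -1.3, 0.4]
gripper_width: 0.0857
gripper_force: 0.0
```

Run:
```python
from h import *
print(state()["eef_pos"],state()["qpos"])
go(.57,-.024,.17,.9)
```

```text
[ 0.4170332  -0.27372623  0.18398359] [ 0.62405402  0.44119154 -0.13972761  1.9511425   0.08710418  0.75392326
 -0.2364317 ]
t 1.4 turn [ 0.1 -0.   0. ] shift [ 0.2907 -0.0353  0.014 ]
```

Call:
{"op": "play_rows", "data": {"steps": [[[0,0,0],[0.27,-0.035,0.014],0],[[0,0,0],[0.27,-0.035,0.014],0],[[0,0,0],[0.27,-0.035,0.014],0],[[0,0,0],[0.27,-0.035,0.014],0],[[0,0,0],[0.27,-0.035,0.014],0],[[0,0,0],[0.27,-0.035,0.014],0],[[0,0,0],[0.27,-0.035,0.014],0],[[0,0,0],[0.27,-0.035,0.014],0]]}}

```text
time: 2.2
eef_pos: [0.5561, -0.042, 0.1696]
ee_rot: [0.9, 0.436, -0.0, 0.0]
force: [-0.4, -1.1, -1.2]
gripper_width: 0.0854
gripper_force: 0.0
```

Run:
```python
from h import *
import pickle
w=get_image("wrist"); pickle.dump(w,open("w1.pkl","wb")); save(w,"w1.png")
print(w["vertical_fov"],w["cx"],w["cy"])
for o in["knob_grip","red_mark","pointer_tip"]:
  for r in recognise(w,o)[:2]:
    b=r["bbox"]; print(o,np.round(b),r["score"])
print("pred knob",proj(w,[.598,-.0235,.056],True))
go(.598,-.0235,.17,.9)
```

```text
65.70646984690485 280.02717223677945 209.39671820562796
knob_grip [307. 146.  50.  48.] 0.59
red_mark [22. 15. 39. 27.] 0.49
pointer_tip [209.  22. 150.  42.] 0.55
pred knob [304.30564102 150.89810817]
t 2.4 turn [ 0.   0.  -0.1] shift [ 0.0422  0.0204 -0.0002]
```

View pics/w1.png

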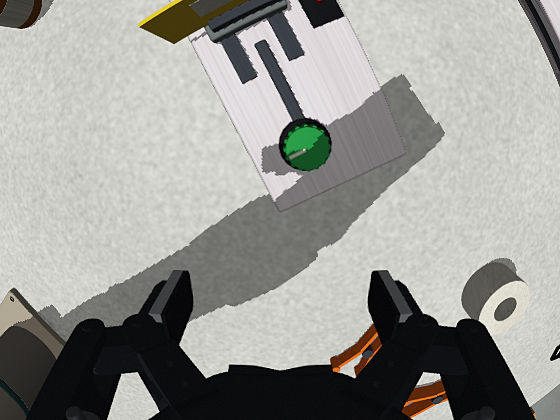

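The wrist picture shows the knob at about (306,146) and the fingers at (180,300) and (385,300).

Run:
```python
from h import *
import pickle
w=pickle.load(open("w1.pkl","rb"))
for z in(.044,.05,.056): print(atz(w,306.5,146,z,True))
hsv=cv2.cvtColor(w["frame"],cv2.COLOR_RGB2HSV)
m=cv2.inRange(hsv,(50,120,40),(75,255,255)); n,l,s,c=cv2.connectedComponentsWithStats(m); i=1+np.argmax(s[1:,4]); print(s[i],c[i])
# corners of holder base
for q in[(281,211),(407,153)]: print("corner",atz(w,*q,.02,True))
```

```text
[ 0.60197109 -0.02306921  0.044     ]
[ 0.60208342 -0.02213757  0.05      ]
[ 0.60219576 -0.02120593  0.056     ]
[ 283  123   48   48 1620] [306.8882716  146.48703704]
corner [ 0.53952693 -0.06462247  0.02      ]
corner [ 0.68243066 -0.09594886  0.02      ]
```

Run:
```python
from h import *
go(.601,-.0228,.034,.9)
```

```text
t 2.4 turn [ 0.   0.  -0.1] shift [0.0447 0.0222 0.1358]
```

Call:
{"op": "play_rows", "data": {"steps": [[[0,0,0],[0.045,0.022,0.0],0],[[0,0,0],[0.045,0.022,0.03],0],[[0,0,0],[0.045,0.022,0.07],0],[[0,0,0],[0.045,0.022,0.11],0],[[0,0,0],[0.045,0.022,0.136],0],[[0,0,0],[0.045,0.022,0.136],100],[[0,0,0],[0.045,0.022,0.136],255],[[0,0,0],[0.045,0.022,0.136],255]]}}

```text
time: 3.2
eef_pos: [0.6031, -0.0208, 0.0356]
ee_rot: [0.9, 0.435, 0.002, 0.001]
force: [0.3, 0.2, 0.4]
gripper_width: 0.0439
gripper_force: 0.0
```

Call:
{"op": "play_rows", "data": {"steps": [[[0,0,0],[0,0,0],255],[[0,0,0],[0,0,0],255],[[0,0,0],[0,0,0],255],[[0,0,0],[0,0,0],255],[[0,0,-4],[0,0,0],255],[[0,0,-8],[0,0,0],255],[[0,0,-12],[0,0,0],255],[[0,0,-16],[0,0,0],255]]}}

```text
time: 4.0
eef_pos: [0.6016, -0.0203, 0.0338]
ee_rot: [0.83, 0.558, 0.0, 0.0]
force: [-0.5, -1.0, 0.2]
gripper_width: 0.0002
gripper_force: 0.0
```

Run:
```python
from h import *
w=get_image("wrist"); s=get_image("side"); t=get_image("top")
f=lambda p,b,q:cv2.resize(p["frame"][b[1]:b[3],b[0]:b[2],::-1],q,interpolation=cv2.INTER_CUBIC)
cv2.imwrite("pics/c2.png",np.vstack([np.hstack([f(w,(100,120,460,390),(400,300)),f(s,(190,165,330,270),(400,300))]),np.hstack([f(t,(178,126,302,219),(400,300)),f(s,(190,205,310,295),(400,300))])]))
print(state()["gripper_width"],state()["eef_pos"])
```

```text
-4.507764143355115e-05 [ 0.60152362 -0.02037574  0.03372433]
```

View pics/c2.png

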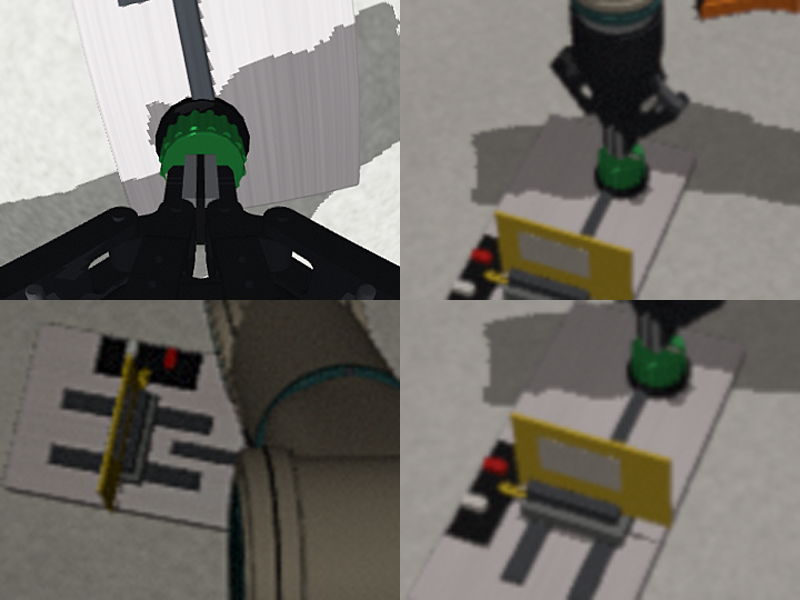

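Run:
```python
from h import *
import pickle
w=get_image("wrist"); e=state()["eef_pos"]
t,s=pickle.load(open("p0.pkl","rb"))
for dz in(0,.01,.02,.03): print(dz,proj(w,e+[0,0,dz],True),proj(s,e+[0,0,dz]))
for z in (.03,.056):print(proj(w,[.601,-.0228,z],True),proj(s,[.601,-.0228,z]))
print(-cam(w)[1].T@cam(w)[2])
f=lambda p,b,q:cv2.resize(p["frame"][b[1]:b[3],b[0]:b[2],::-1],q,interpolation=cv2.INTER_CUBIC)
cv2.imwrite("pics/c3.png",f(w,(210,190,350,295),(800,600)))
```

```text
0 [280.06268446 249.48399494] [267.03027718 224.77919374]
0.01 [280.06520151 257.29650403] [266.95992463 222.29838256]
0.02 [280.06796827 265.91552131] [266.8886028  219.78339227]
0.03 [280.07101923 275.45852294] [266.81629152 217.23351164]
[280.80796526 250.4779725 ] [267.39694833 224.99844027]
[280.91775858 272.07989069] [267.21932378 218.50727171]
[0.6330801  0.05613028 0.20488853]
```

View pics/c3.png

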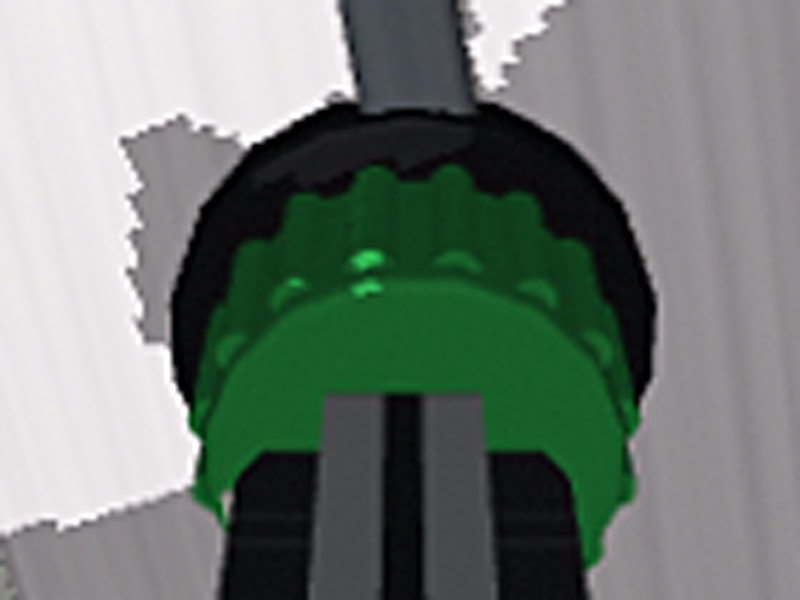

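The enlarged picture shows the shut finger tips ending at about (280,259) on top of the green knob, so nothing is gripped. I'll raise the tool and compare where the tips show when free.

Call:
{"op": "play_rows", "data": {"steps": [[[0,0,0],[0,0,-0.03],255],[[0,0,4],[0,0,-0.06],255],[[0,0,8],[0,0,-0.06],255],[[0,0,16],[0,0,-0.06],255],[[0,0,16],[0,0,-0.06],255],[[0,0,16],[0,0,-0.06],255],[[0,0,16],[0,0,-0.06],255],[[0,0,16],[0,0,-0.06],255]]}}

```text
time: 5.0
eef_pos: [0.6014, -0.0203, 0.0935]
ee_rot: [0.9, 0.436, -0.0, -0.0]
force: [0.4, 0.3, -0.3]
gripper_width: 0.0001
gripper_force: 0.0
```

Run:
```python
from h import *
w=get_image("wrist"); e=state()["eef_pos"]; print(e,state()["gripper_width"],proj(w,e,True))
f=lambda p,b,q:cv2.resize(p["frame"][b[1]:b[3],b[0]:b[2],::-1],q,interpolation=cv2.INTER_CUBIC)
cv2.imwrite("pics/c4.png",f(w,(210,190,350,295),(800,600)))
import pickle; pickle.dump(w,open("w2.pkl","wb"))
```

```text
[ 0.60144467 -0.02035922  0.09348957] -5.986966005552626e-05 [280.14123959 249.5184012 ]
```

View pics/c4.png

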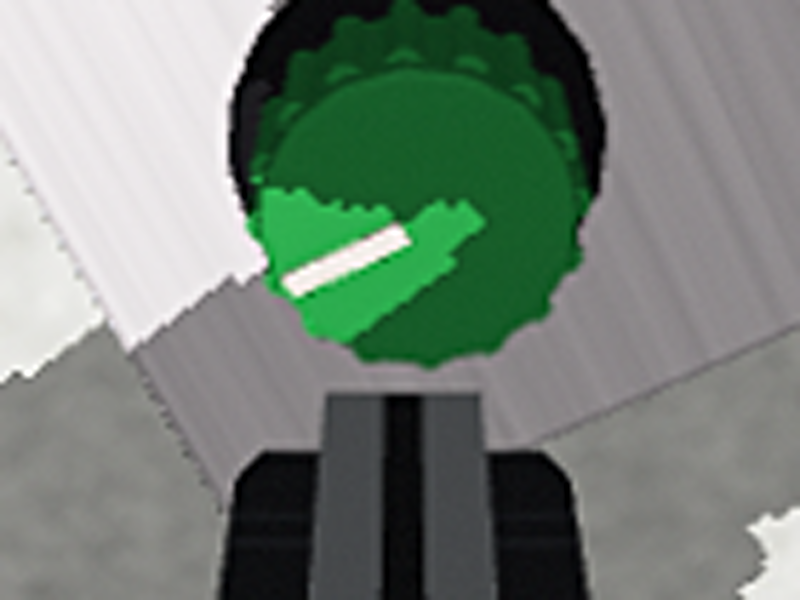

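Run:
```python
from h import *
import pickle
w=pickle.load(open("w2.pkl","rb")); st=state(); e=st["eef_pos"]; A=R.from_quat(st["ee_rot"])
for x in(0,.005,.011):
  print(x,[ (d,round(proj(w,e+A.apply([x,0,-d]),True)[1],1)) for d in(0,.01,.02,.025,.03,.04)])
# half-width of the grey at tip & knob top centre estimate
k=.175
print(atz(w,210+418*k,190+217*k,.056,True), st["qpos"][6])
# wrist cam in tool frame
print(A.inv().apply(-cam(w)[1].T@cam(w)[2]-e))
p0,s0=pickle.load(open("p0.pkl","rb"));s=get_image("side");save(s,"s2.png",(200,130,340,235),5.7)
for d in(0,.01,.02,.03): print(d,(proj(s,e+[0,0,d])-[200,130])*5.7)
```

```text
0 [(0, np.float64(249.5)), (0.01, np.float64(257.3)), (0.02, np.float64(266.0)), (0.025, np.float64(270.6)), (0.03, np.float64(275.5)), (0.04, np.float64(286.1))]
0.005 [(0, np.float64(241.7)), (0.01, np.float64(249.3)), (0.02, np.float64(257.6)), (0.025, np.float64(262.1)), (0.03, np.float64(266.8)), (0.04, np.float64(277.1))]
0.011 [(0, np.float64(232.2)), (0.01, np.float64(239.3)), (0.02, np.float64(247.2)), (0.025, np.float64(251.5)), (0.03, np.float64(256.0)), (0.04, np.float64(265.9))]
[ 0.60208273 -0.02289225  0.056     ] -0.7990682186408246
[ 8.27814344e-02 -1.07219270e-04 -1.71116144e-01]
0 [379.77547419 452.75711195]
0.01 [379.34097822 437.38943073]
0.02 [378.90023893 421.80092939]
0.03 [378.45312077 405.98681398]
```

View pics/s2.png

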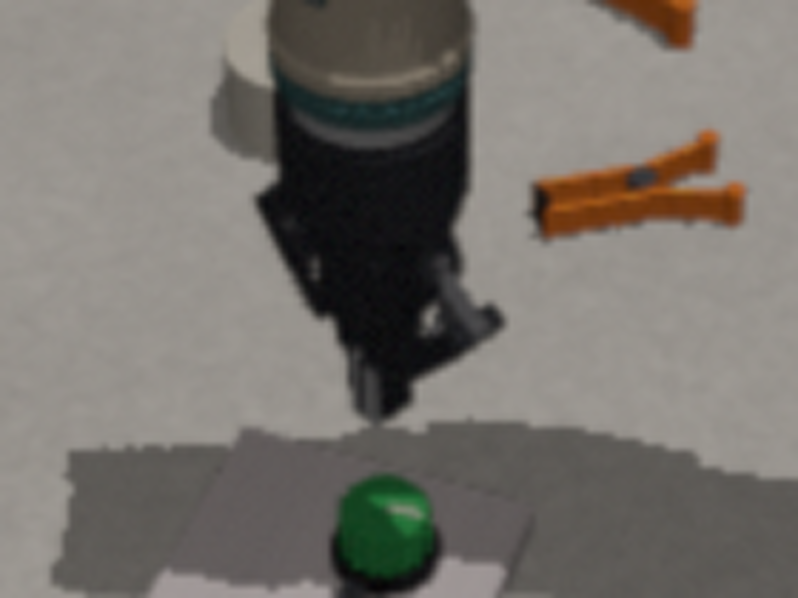

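The side view confirms it: the real finger tips sit about 33 mm above the reported TCP (crop pixel 378,420 against 380,453 predicted). So I have to go 33 mm deeper than the reported TCP suggests.

Run:
```python
from h import *
go(.602,-.0228,.003,.9)
```

```text
t 5.1 turn [-0.   0.   0.1] shift [-0.0016  0.002   0.0905]
```

Call:
{"op": "play_rows", "data": {"steps": [[[0,0,0],[-0.0015,0.002,0],0],[[0,0,0],[-0.0015,0.002,0],0],[[0,0,0],[-0.0015,0.002,0],0],[[0,0,0],[-0.0015,0.002,0.01],0],[[0,0,0],[-0.0015,0.002,0.04],0],[[0,0,0],[-0.0015,0.002,0.07],0],[[0,0,0],[-0.0015,0.002,0.09],0],[[0,0,0],[-0.0015,0.002,0.09],0]]}}

```text
time: 5.9
eef_pos: [0.5992, -0.0226, 0.0003]
ee_rot: [0.9, 0.435, -0.003, -0.001]
force: [-0.8, 0.9, 0.9]
gripper_width: 0.0852
gripper_force: 0.0
```

Call:
{"op": "play_rows", "data": {"steps": [[[0,0,0],[0,0,0],255],[[0,0,0],[0,0,0],255],[[0,0,0],[0,0,0],255],[[0,0,0],[0,0,0],255],[[0,0,0],[0,0,0],255],[[0,0,0],[0,0,0],255],[[0,0,0],[0,0,0],255],[[0,0,0],[0,0,0],255]]}}

```text
time: 6.7
eef_pos: [0.6024, -0.0221, 0.0055]
ee_rot: [0.9, 0.435, 0.001, -0.0]
force: [-2.5, 0.8, 7.7]
gripper_width: 0.038
gripper_force: 59.7
```

Gripped (38 mm, 60 N). Next I turn it counter-clockwise 60 degrees, then check.

Call:
{"op": "play_rows", "data": {"steps": [[[0,0,-8],[0,0,0],255],[[0,0,-16],[0,0,0],255],[[0,0,-24],[0,0,0],255],[[0,0,-32],[0,0,0],255],[[0,0,-40],[0,0,0],255],[[0,0,-48],[0,0,0],255],[[0,0,-56],[0,0,0],255],[[0,0,-60],[0,0,0],255]]}}

```text
time: 7.5
eef_pos: [0.6012, -0.022, 0.0054]
ee_rot: [0.56, 0.828, -0.0, -0.0]
force: [-5.5, 1.7, 8.5]
gripper_width: 0.0381
gripper_force: 60.0
```

Run:
```python
from h import *
s=get_image("side"); save(s,"s3.png",(190,205,310,295),6.6)
import pickle; pickle.dump(s,open("s3.pkl","wb"))
def meas(s):
    hsv=cv2.cvtColor(s["frame"],cv2.COLOR_RGB2HSV); o={}
    B=(205,240,235,275)
    def cc(m):
        z=np.zeros_like(m); z[B[1]:B[3],B[0]:B[2]]=m[B[1]:B[3],B[0]:B[2]]
        n,l,st,c=cv2.connectedComponentsWithStats(z); return [(st[i].tolist(),c[i].round(1).tolist()) for i in range(1,n) if st[i][4]>3]
    print("red",cc(cv2.inRange(hsv,(0,130,80),(8,255,255))|cv2.inRange(hsv,(172,130,80),(180,255,255))))
    print("yel",cc(cv2.inRange(hsv,(20,130,60),(35,255,255))))
    print("wht",cc(cv2.inRange(hsv,(0,0,130),(180,50,255))))
meas(s)
t,s0=pickle.load(open("p0.pkl","rb")); print("before"); meas(s0)
print(state()["eef_pos"],state()["ee_rot"],state()["qpos"],state()["force"])
```

```text
red [([215, 252, 7, 5, 25], [217.9, 254.0])]
yel [([222, 240, 13, 19, 122], [229.6, 249.1])]
wht [([205, 240, 23, 30, 343], [212.5, 249.7]), ([219, 261, 11, 14, 79], [224.9, 268.7])]
before
red [([215, 252, 7, 5, 23], [218.0, 254.0])]
yel [([219, 240, 16, 24, 186], [227.7, 251.1])]
wht [([205, 240, 19, 30, 307], [211.2, 250.2]), ([219, 266, 9, 9, 43], [223.4, 271.1])]
[ 0.60115774 -0.02201774  0.00542861] [ 5.59538300e-01  8.28804292e-01 -1.86012247e-04 -5.48525368e-04] [ 0.22135681  0.85324679 -0.37677605  1.78717598  0.51188671  0.6007359
 -0.08435575] [-4.85589102  0.63413163 10.389102  ]
```

View pics/s3.png

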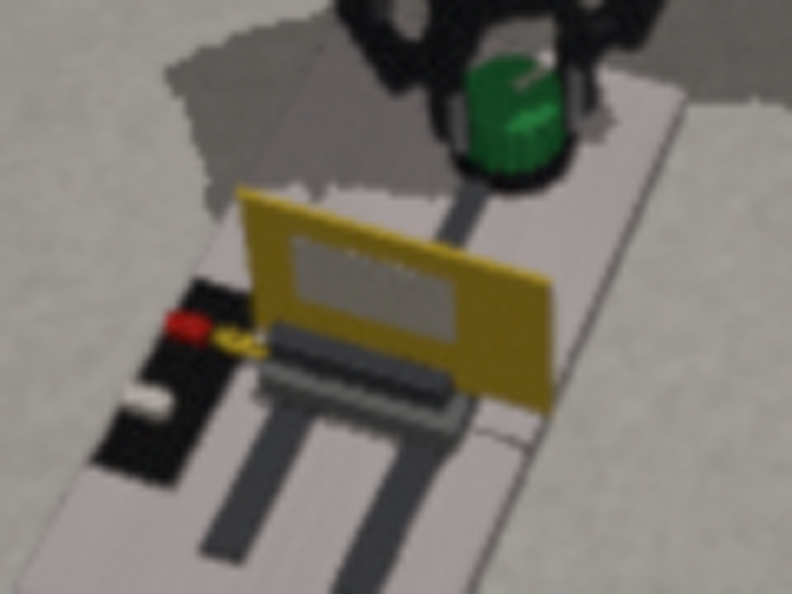

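Run:
```python
from h import *
import pickle
s=pickle.load(open("s3.pkl","rb")); t=get_image("top"); pickle.dump(t,open("t3.pkl","wb"))
ex,ey=np.array([.977,-.214]),np.array([.214,.977]); K=np.array([.6015,-.0225])
H=lambda X:np.round([(X[:2]-K)@ex*1e3,(X[:2]-K)@ey*1e3],1)
print("S ptr",H(atz(s,222.3,256.1,.03)),"S red z26/30",H(atz(s,217.9,254.0,.026)),H(atz(s,217.9,254.0,.03)))
hsv=cv2.cvtColor(t["frame"],cv2.COLOR_RGB2HSV)
m=cv2.inRange(hsv,(0,110,60),(10,255,255))|cv2.inRange(hsv,(170,110,60),(180,255,255)); m[:130]=0;m[160:]=0;m[:,:200]=0;m[:,260:]=0
M=cv2.moments(m,True); c=(M["m10"]/M["m00"],M["m01"]/M["m00"]); print("T red px",c,H(atz(t,*c,.028)))
y=cv2.inRange(hsv,(20,110,50),(35,255,255)); ys,xs=np.nonzero(y[130:200,200:260])
for r in range(142,194,1): 
    q=xs[ys==r-130]+200
    if len(q): print(r,q.min(),q.max(),end="; ")
```

```text
S ptr [ 67.7 129.6] S red z26/30 [ 82.2 125. ] [ 80.5 127.5]
T red px (230.5, 143.33333333333334) [ 80.8 126. ]
144 223 224; 145 223 224; 146 223 224; 147 222 224; 148 222 228; 149 222 229; 150 222 229; 151 222 229; 152 222 229; 153 222 228; 154 221 222; 155 221 222; 156 221 222; 157 220 222; 158 220 222; 159 220 221; 160 219 221; 161 219 221; 162 219 221; 163 219 220; 164 219 220; 165 219 220; 166 219 220; 167 218 219; 168 218 219; 169 218 219; 170 218 219; 171 217 219; 172 217 218; 173 217 218; 174 216 218; 175 216 217; 176 216 217; 177 216 217; 178 215 217; 179 215 217; 180 215 217; 181 215 216; 182 215 216; 183 215 220; 184 215 216; 185 215 215; 186 215 219; 187 219 219; 192 218 218;
```

Both views agree: the pointer is about 3.3 mm short of the red mark. I'll turn 12.5 degrees more and then let go.

Call:
{"op": "play_rows", "data": {"steps": [[[0,0,-5],[0,0,0],255],[[0,0,-10],[0,0,0],255],[[0,0,-12.5],[0,0,0],255],[[0,0,-12.5],[0,0,0],255],[[0,0,-12.5],[0,0,0],255],[[0,0,-12.5],[0,0,0],0],[[0,0,-12.5],[0,0,0],0],[[0,0,-12.5],[0,0,0],0]]}}

```text
time: 8.4
eef_pos: [0.6028, -0.0231, 0.004]
ee_rot: [0.469, 0.883, 0.0, 0.001]
force: [0.5, -0.7, -0.2]
gripper_width: 0.0795
gripper_force: 0.0
```

Call:
{"op": "play_rows", "data": {"steps": [[[0,0,0],[0,0,0],0],[[0,0,0],[0,0,0],0],[[0,0,0],[0,0,0],0],[[0,0,0],[0,0,-0.03],0],[[0,0,0],[0,0,-0.07],0],[[0,0,0],[0,0,-0.11],0],[[0,0,0],[0,0,-0.14],0],[[0,0,0],[0,0,-0.14],0]]}}

```text
time: 9.2
eef_pos: [0.6055, -0.0222, 0.1483]
ee_rot: [0.469, 0.883, 0.002, 0.004]
force: [0.8, -0.2, -0.4]
gripper_width: 0.0855
gripper_force: 0.0
```

Run:
```python
from h import *
import pickle
s=get_image("side"); t=get_image("top"); pickle.dump((t,s),open("p4.pkl","wb"))
t0,s0=pickle.load(open("p0.pkl","rb")); s3=pickle.load(open("s3.pkl","rb"))
ex,ey=np.array([.977,-.214]),np.array([.214,.977]); K=np.array([.6015,-.0225])
H=lambda X:np.round([(X[:2]-K)@ex*1e3,(X[:2]-K)@ey*1e3],1)
# card shift between images: far top corner yellow leftmost pixels, near edge
def yel(p,b):
    h=cv2.cvtColor(p["frame"],cv2.COLOR_RGB2HSV); m=cv2.inRange(h,(20,110,50),(35,255,255)); z=np.zeros_like(m); z[b[1]:b[3],b[0]:b[2]]=m[b[1]:b[3],b[0]:b[2]]; return z
for n,p in(("0",s0),("3",s3),("4",s)):
    ys,xs=np.nonzero(yel(p,(215,225,285,275)))
    a=xs+ys; i=np.argmin(xs+.0*ys); 
    print(n,"lowest",(xs[ys==ys.max()].mean(),ys.max()),"right",(xs.max(),ys[xs==xs.max()].min(),ys[xs==xs.max()].max()))
    m=(xs<231)&(ys>248); print([ (c,ys[(xs==c)&m].min(),ys[(xs==c)&m].max()) for c in sorted(set(xs[m]))])
for n,p in(("0",t0),("4",t)):
    ys,xs=np.nonzero(yel(p,(200,130,260,200)))
    print(n,[(r,xs[ys==r].min(),xs[ys==r].max()) for r in range(140,192,2) if (ys==r).any()])
print(state()["eef_pos"])
```

```text
0 lowest (np.float64(269.5), np.int64(272)) right (np.int64(271), np.int64(269), np.int64(270))
[(np.int64(219), np.int64(260), np.int64(261)), (np.int64(220), np.int64(260), np.int64(262)), (np.int64(221), np.int64(259), np.int64(262)), (np.int64(222), np.int64(259), np.int64(263)), (np.int64(223), np.int64(260), np.int64(263)), (np.int64(224), np.int64(249), np.int64(263)), (np.int64(225), np.int64(249), np.int64(263)), (np.int64(226), np.int64(249), np.int64(263)), (np.int64(227), np.int64(249), np.int64(263)), (np.int64(228), np.int64(249), np.int64(259)), (np.int64(229), np.int64(249), np.int64(258)), (np.int64(230), np.int64(249), np.int64(258))]
3 lowest (np.float64(272.0), np.int64(267)) right (np.int64(273), np.int64(263), np.int64(266))
[(np.int64(222), np.int64(256), np.int64(256)), (np.int64(223), np.int64(254), np.int64(257)), (np.int64(224), np.int64(254), np.int64(258)), (np.int64(225), np.int64(254), np.int64(258)), (np.int64(226), np.int64(255), np.int64(258)), (np.int64(227), np.int64(255), np.int64(258)), (np.int64(228), np.int64(249), np.int64(258)), (np.int64(229
[... 1599 characters left out ...]
4, np.int64(222), np.int64(229)), (156, np.int64(222), np.int64(223)), (158, np.int64(221), np.int64(223)), (160, np.int64(221), np.int64(222)), (162, np.int64(220), np.int64(222)), (164, np.int64(220), np.int64(221)), (166, np.int64(220), np.int64(221)), (168, np.int64(219), np.int64(220)), (170, np.int64(219), np.int64(220)), (172, np.int64(218), np.int64(220)), (174, np.int64(218), np.int64(219)), (176, np.int64(217), np.int64(219)), (178, np.int64(217), np.int64(218)), (180, np.int64(216), np.int64(218)), (182, np.int64(217), np.int64(217)), (184, np.int64(216), np.int64(217)), (186, np.int64(216), np.int64(217)), (188, np.int64(220), np.int64(220))]
[ 0.60232499 -0.02300421  0.14412963]
```

The card moved 19.0 mm, and in the side view the pointer now lines up with the red mark to about 1 mm. On to the clip.

Run:
```python
from h import *
go(.4626,-.311,.12,.37)
```

```text
t 9.3 turn [1.000e-01 0.000e+00 1.029e+02] shift [-0.1602 -0.2772  0.0241]
```

Call:
{"op": "play_rows", "data": {"steps": [[[0,0,103],[-0.16,-0.277,0.024],0],[[0,0,103],[-0.16,-0.277,0.024],0],[[0,0,103],[-0.16,-0.277,0.024],0],[[0,0,103],[-0.16,-0.277,0.024],0],[[0,0,103],[-0.16,-0.277,0.024],0],[[0,0,103],[-0.16,-0.277,0.024],0],[[0,0,103],[-0.16,-0.277,0.024],0],[[0,0,103],[-0.16,-0.277,0.024],0]]}}

```text
time: 10.1
eef_pos: [0.4579, -0.315, 0.1175]
ee_rot: [0.889, 0.458, -0.002, -0.001]
force: [-0.2, 0.8, -0.3]
gripper_width: 0.085
gripper_force: 0.0
```

Run:
```python
from h import *
go(.4626,-.311,.12,.37); print(state()["eef_pos"],state()["qpos"])
```

```text
t 10.1 turn [-0.2  0.3 33.3] shift [ 0.006   0.0015 -0.0025]
[ 0.45789131 -0.31499027  0.11748229] [ 0.70003964  0.61535661 -0.22886351  1.85893286  0.21069103  0.69510656
 -0.27025586]
```

Call:
{"op": "play_rows", "data": {"steps": [[[0,0,33],[0.003,0.001,0],0],[[0,0,33],[0.003,0.001,0],0],[[0,0,33],[0.003,0.001,0],0],[[0,0,33],[0.003,0.001,0],0],[[0,0,33],[0.003,0.001,0],0],[[0,0,33],[0.003,0.001,0],0],[[0,0,33],[0.003,0.001,0],0],[[0,0,33],[0.003,0.001,0],0]]}}

```text
time: 10.9
eef_pos: [0.4648, -0.3086, 0.1194]
ee_rot: [0.981, 0.194, -0.0, -0.0]
force: [-0.3, 0.2, -0.1]
gripper_width: 0.0855
gripper_force: 0.0
```

Run:
```python
from h import *
import pickle
w=get_image("wrist"); pickle.dump(w,open("w5.pkl","wb")); st=state(); e=st["eef_pos"]; print(e,st["qpos"])
for o in["left_post","right_post","jaw_left_tip","clip"]:
    for r in recognise(w,o)[:3]: print(o,np.round(r["bbox"],1),round(r["score"],2))
hsv=cv2.cvtColor(w["frame"],cv2.COLOR_RGB2HSV)
m=cv2.inRange(hsv,(5,150,70),(18,255,255)); n,l,s,c=cv2.connectedComponentsWithStats(m)
for i in range(1,n):
    if s[i,4]>40: print(s[i],c[i].round(1))
for X in([.504,-.2966,.024],[.4706,-.3333,.024],[.4549,-.2911,.024],[.553,-.277,.022]): print("pred",proj(w,X,True).round(1))
go(.4626,-.311,.12,.37)
```

```text
[ 0.46491414 -0.30866474  0.11953111] [ 0.58232325  0.60570097 -0.07061315  1.8581536   0.06369379  0.68018265
 -0.70516275]
left_post [270.2 148.   33.1 129.8] 0.95
left_post [251.1 299.6  46.8  94.1] 0.82
right_post [484.6 208.7  96.4 120.6] 0.81
right_post [304.4 148.5  32.2 129. ] 0.72
right_post [227.2 310.9  71.7  81.6] 0.67
jaw_left_tip [269.9 149.7  31.5 128.8] 0.92
jaw_left_tip [466.  186.1 115.5 102.5] 0.85
jaw_left_tip [251.  300.1  49.   92.5] 0.8
clip [471.2 202.4 118.9 137.8] 0.95
clip [287.7 147.8  63.6 129.5] 0.83
clip [234.8 302.4  87.6  94. ] 0.79
[255  84  24 128 828] [270.1 155.1]
[296  85  23 127 848] [303.6 152.9]
[ 409  135  111  103 2567] [465.1 188.1]
[ 440  158   92  112 2143] [481.3 212.5]
pred [284.8 153.7]
pred [309.  205.4]
pred [256.9 203.6]
pred [285.6  89.9]
t 11.15 turn [ 0.  -0.   1.2] shift [-0.0031  0.0011 -0.0002]
```

Run:
```python
from h import *
import pickle
w=pickle.load(open("w5.pkl","rb"))
hsv=cv2.cvtColor(w["frame"],cv2.COLOR_RGB2HSV)
m=cv2.inRange(hsv,(5,150,70),(18,255,255)); n,l,s,c=cv2.connectedComponentsWithStats(m)
P=[];J=[]
for i in range(1,n):
    if s[i,0]<330 and s[i,4]>400:
        ys,xs=np.nonzero(l==i)
        print([(r,xs[ys==r].min(),xs[ys==r].max()) for r in range(84,214,4) if (ys==r).any()], [(r,xs[ys==r].min(),xs[ys==r].max()) for r in range(198,214)if (ys==r).any()])
        k=ys>198; P.append(atz(w,(xs[k].min()+xs[k].max())/2,(198+ys.max())/2,.018,True))
        k=ys<90; J.append(atz(w,xs[k].mean(),85,.02,True))
P=np.array(P);J=np.array(J); print(P,J)
d=P[1]-P[0]; print("sep",np.linalg.norm(d),"yaw",np.arctan2(d[0],-d[1]),"mid",P.mean(0))
j=J.mean(0)-P.mean(0); print("axis yaw",np.arctan2(j[1],j[0]),np.linalg.norm(j[:2]))
```

```text
[(84, np.int64(273), np.int64(273)), (88, np.int64(272), np.int64(273)), (92, np.int64(272), np.int64(277)), (96, np.int64(272), np.int64(277)), (100, np.int64(272), np.int64(277)), (104, np.int64(272), np.int64(277)), (108, np.int64(272), np.int64(277)), (112, np.int64(272), np.int64(277)), (116, np.int64(272), np.int64(277)), (120, np.int64(272), np.int64(277)), (124, np.int64(272), np.int64(277)), (128, np.int64(272), np.int64(277)), (132, np.int64(272), np.int64(277)), (136, np.int64(272), np.int64(277)), (140, np.int64(272), np.int64(277)), (144, np.int64(272), np.int64(277)), (148, np.int64(272), np.int64(277)), (152, np.int64(272), np.int64(277)), (156, np.int64(273), np.int64(278)), (160, np.int64(271), np.int64(277)), (164, np.int64(270), np.int64(275)), (168, np.int64(269), np.int64(274)), (172, np.int64(268), np.int64(273)), (176, np.int64(267), np.int64(272)), (180, np.int64(266), np.int64(270)), (184, np.int64(265), np.int64(269)), (188, np.int64(263), np.int64(268)), (192, np.int64(262), np.int64(267)), (196, np.int64(257), np.int64(268)), (200, np.int64(256), np.int64(
[... 1860 characters left out ...]
1, np.int64(305), np.int64(317)), (202, np.int64(306), np.int64(317)), (203, np.int64(306), np.int64(318)), (204, np.int64(306), np.int64(318)), (205, np.int64(306), np.int64(318)), (206, np.int64(306), np.int64(318)), (207, np.int64(306), np.int64(317)), (208, np.int64(307), np.int64(317)), (209, np.int64(307), np.int64(316)), (210, np.int64(308), np.int64(315)), (211, np.int64(310), np.int64(313))]
[[ 0.45372278 -0.2954722   0.018     ]
 [ 0.47061007 -0.33625148  0.018     ]] [[ 0.55279164 -0.26561212  0.02      ]
 [ 0.56177692 -0.28702781  0.02      ]]
sep 0.04413763137674137 yaw 0.39261461697457656 mid [ 0.46216642 -0.31586184  0.018     ]
axis yaw 0.39397955793746486 0.10300954086682547
```

Run:
```python
from h import *
go(.460,-.3160,-.026,.393)
```

```text
t 11.15 turn [ 0.  -0.  -0.2] shift [-0.0075  0.0048  0.1458]
```

Call:
{"op": "play_rows", "data": {"steps": [[[0,0,0],[-0.0075,0.005,0.02],0],[[0,0,0],[-0.0075,0.005,0.06],0],[[0,0,0],[-0.0075,0.005,0.1],0],[[0,0,0],[-0.0075,0.005,0.13],0],[[0,0,0],[-0.0075,0.005,0.14],0],[[0,0,0],[-0.0075,0.005,0.146],0],[[0,0,0],[-0.0075,0.005,0.146],0],[[0,0,0],[-0.0075,0.005,0.146],0]]}}

```text
time: 11.95
eef_pos: [0.4611, -0.3168, -0.0249]
ee_rot: [0.981, 0.194, 0.001, 0.001]
force: [0.1, 0.6, 0.3]
gripper_width: 0.0854
gripper_force: 0.0
```

Call:
{"op": "play_rows", "data": {"steps": [[[0,0,0],[0,0,0],255],[[0,0,0],[0,0,0],255],[[0,0,0],[0,0,0],255],[[0,0,0],[0,0,0],255],[[0,0,0],[0,0,0],255],[[0,0,0],[0,0,0],255],[[0,0,0],[0,0,0],255],[[0,0,0],[0,0,0],255]]}}

```text
time: 12.75
eef_pos: [0.4608, -0.3182, -0.0232]
ee_rot: [0.981, 0.193, 0.001, 0.002]
force: [-4.1, -0.5, 22.2]
gripper_width: 0.0231
gripper_force: 57.9
```

Run:
```python
from h import *
import pickle
w=get_image("wrist"); pickle.dump(w,open("w6.pkl","wb")); st=state(); print(st["eef_pos"],st["gripper_width"],st["gripper_force"],st["force"])
hsv=cv2.cvtColor(w["frame"],cv2.COLOR_RGB2HSV)
m=cv2.inRange(hsv,(5,150,70),(18,255,255)); n,l,s,c=cv2.connectedComponentsWithStats(m)
for i in range(1,n):
    if s[i,4]>60: print(s[i],c[i].round(1))
A=R.from_quat(st["ee_rot"])
for d in([.104,.016,-.045],[.104,-.016,-.045],[.049,0,-.057]): print("pred tips/pin",proj(w,st["eef_pos"]+A.apply(d),True).round())
```

```text
[ 0.46079436 -0.3182416  -0.02320077] 0.023043557590978796 57.876001596450806 [-3.30058048e+00 -1.88078323e-02  2.15367470e+01]
[ 283   47   75  249 4167] [313.3 172.5]
[ 204   48   73  248 3999] [247.7 174.2]
[ 476  222   84  135 5783] [527.5 294. ]
pred tips/pin [322.  50.]
pred tips/pin [238.  50.]
pred tips/pin [280. 197.]
```

Call:
{"op": "play_rows", "data": {"steps": [[[0,0,0],[0,0,-0.005],255],[[0,0,0],[0,0,-0.015],255],[[0,0,0],[0,0,-0.03],255],[[0,0,0],[0,0,-0.05],255],[[0,0,0],[0,0,-0.07],255],[[0,0,0],[0,0,-0.1],255],[[0,0,0],[0,0,-0.13],255],[[0,0,0],[0,0,-0.14],255]]}}

```text
time: 13.6
eef_pos: [0.4618, -0.317, 0.1173]
ee_rot: [0.981, 0.194, 0.002, 0.002]
force: [1.0, 1.6, -0.5]
gripper_width: 0.0228
gripper_force: 59.1
```

Run:
```python
from h import *
import pickle
w=get_image("wrist");s=get_image("side"); t=get_image("top");pickle.dump((w,s,t),open("w7.pkl","wb")); st=state(); print(st["eef_pos"],st["gripper_width"],st["gripper_force"],st["force"],st["qpos"])
for p,b in((w,(150,0,400,330)),(s,None),(t,None)):
    hsv=cv2.cvtColor(p["frame"],cv2.COLOR_RGB2HSV)
    m=cv2.inRange(hsv,(5,150,60),(18,255,255)); n,l,q,c=cv2.connectedComponentsWithStats(m)
    for i in range(1,n):
        if q[i,4]>25: print(q[i],c[i].round(1))
    print()
    if p is w:
        for i in range(1,n):
            if q[i,4]>1500 and q[i,0]<400:
                ys,xs=np.nonzero(l==i); print([(r,xs[ys==r].min(),xs[ys==r].max()) for r in range(40,310,10) if (ys==r).any()])
```

```text
[ 0.4601115  -0.31613369  0.11416398] 0.022544661718957224 59.08797562122345 [ 0.37975518  0.14648481 -1.44962343] [ 0.5990413   0.61325794 -0.0720107   1.86302326  0.0669995   0.66668326
 -0.6931314 ]
[ 206   47   71  249 3984] [247.4 171.9]
[ 284   48   74  248 4065] [313.5 171.8]
[ 404  129  112  104 2609] [460.6 182.6]
[ 436  152   92  114 2203] [477.5 207.9]

[(50, np.int64(206), np.int64(215)), (60, np.int64(208), np.int64(222)), (70, np.int64(212), np.int64(229)), (80, np.int64(215), np.int64(232)), (90, np.int64(218), np.int64(235)), (100, np.int64(222), np.int64(238)), (110, np.int64(225), np.int64(242)), (120, np.int64(228), np.int64(245)), (130, np.int64(232), np.int64(248)), (140, np.int64(235), np.int64(252)), (150, np.int64(239), np.int64(255)), (160, np.int64(242), np.int64(259)), (170, np.int64(246), np.int64(262)), (180, np.int64(249), np.int64(261)), (190, np.int64(254), np.int64(267)), (200, np.int64(255), np.int64(267)), (210, np.int64(256), np.int64(267)), (220, np.int64(256), np.int64(268)), (230, np.int64(257), np.int64(268)), (240, np.int64(257), np.int64(268)
[... 589 characters left out ...]
, (160, np.int64(302), np.int64(319)), (170, np.int64(300), np.int64(316)), (180, np.int64(300), np.int64(312)), (190, np.int64(294), np.int64(306)), (200, np.int64(293), np.int64(306)), (210, np.int64(293), np.int64(305)), (220, np.int64(292), np.int64(304)), (230, np.int64(292), np.int64(304)), (240, np.int64(291), np.int64(303)), (250, np.int64(291), np.int64(303)), (260, np.int64(284), np.int64(303)), (270, np.int64(284), np.int64(304)), (280, np.int64(284), np.int64(305)), (290, np.int64(286), np.int64(305))]
[285 114  45  24 539] [307.1 124.9]
[303 352  27  28 467] [316.  367.5]

[382 180   6  27  49] [384.1 192.5]
[362 187  23  28  75] [372.4 198.5]
[117 239  14   6  55] [123.4 241.6]
```

The clip is held fully open and level, and its pixels did not change on lifting. Next I carry it to a standoff in front of the card.

Run:
```python
from h import *
go(.429,.1385,.10,-.215)
```

```text
t 13.75 turn [ 0.  -0.  34.7] shift [ 0.1441 -0.4323  0.0139]
```

Call:
{"op": "play_rows", "data": {"steps": [[[0,0,4],[0.014,-0.043,0.0],255],[[0,0,8],[0.028,-0.086,0.005],255],[[0,0,12],[0.042,-0.13,0.01],255],[[0,0,17],[0.056,-0.173,0.014],255],[[0,0,21],[0.072,-0.216,0.014],255],[[0,0,25],[0.087,-0.26,0.014],255],[[0,0,29],[0.1,-0.3,0.014],255],[[0,0,33],[0.114,-0.34,0.014],255]]}}

```text
time: 14.55
eef_pos: [0.4344, 0.0432, 0.0984]
ee_rot: [0.996, -0.094, -0.002, 0.001]
force: [0.8, -0.2, -1.1]
gripper_width: 0.023
gripper_force: 59.1
```

Run:
```python
from h import *
print(state()["eef_pos"],state()["gripper_width"],state()["qpos"]); go(.429,.1385,.075,-.215)
```

```text
[0.43437445 0.04317561 0.09841234] 0.022976564394901606 [-0.27548814  0.52024331  0.15779265  2.19298155 -0.18211011  0.44348026
 -1.73261752]
t 14.55 turn [0.1 0.2 1.5] shift [-0.0231 -0.0927  0.0233]
```

Call:
{"op": "play_rows", "data": {"steps": [[[0,0,1.5],[-0.005,-0.025,0.005],255],[[0,0,1.5],[-0.012,-0.05,0.01],255],[[0,0,1.5],[-0.018,-0.075,0.016],255],[[0,0,1.5],[-0.023,-0.093,0.022],255],[[0,0,1.5],[-0.023,-0.093,0.022],255],[[0,0,1.5],[-0.023,-0.093,0.022],255],[[0,0,1.5],[-0.023,-0.093,0.022],255],[[0,0,1.5],[-0.023,-0.093,0.022],255]]}}

```text
time: 15.35
eef_pos: [0.4308, 0.136, 0.0777]
ee_rot: [0.994, -0.107, -0.0, 0.0]
force: [0.4, -1.2, -0.0]
gripper_width: 0.0225
gripper_force: 59.1
```

Run:
```python
from h import *
import pickle
w=get_image("wrist");s=get_image("side");t=get_image("top"); st=state(); pickle.dump((w,s,t,st),open("w8.pkl","wb")); print(st["eef_pos"],st["ee_rot"],st["gripper_width"],st["qpos"],-cam(w)[1].T@cam(w)[2])
hsv=cv2.cvtColor(w["frame"],cv2.COLOR_RGB2HSV)
m=cv2.inRange(hsv,(20,110,40),(35,255,255)); n,l,q,c=cv2.connectedComponentsWithStats(m)
for i in range(1,n):
    if q[i,4]>20:
        print(q[i],c[i].round(1)); ys,xs=np.nonzero(l==i); print([(r,xs[ys==r].min(),xs[ys==r].max()) for r in range(0,200,6) if (ys==r).any()])
for z in(.045,.125): print("pred edge",z,proj(w,[.564,.109,z],True),"far",proj(w,[.564+.977*.115,.109-.214*.115,z],True))
```

```text
[0.43095752 0.13661833 0.07788365] [ 9.94313783e-01 -1.06489782e-01  1.65043147e-04  1.87798968e-05] 0.022688504829153636 [-0.48852246  0.57545883  0.17143832  2.17236955 -0.23448098  0.41025664
 -1.91283849] [0.51180905 0.11822226 0.24888008]
[265   0   8  22 129] [268.6   9.5]
[(0, np.int64(265), np.int64(272)), (6, np.int64(266), np.int64(271)), (12, np.int64(266), np.int64(271)), (18, np.int64(267), np.int64(271))]
pred edge 0.045 [276.83115985  20.1283378 ] far [ 277.52830189 -121.33232097]
pred edge 0.125 [274.77110166 -28.58887058] far [ 276.45310748 -201.39047859]
```

Run:
```python
from h import *
import pickle
w,s,t,st=pickle.load(open("w8.pkl","rb"))
print("W",atz(w,269.3,22,.045,True), "W z.065?",atz(w,268.6,9.5,.065,True))
_,s4=pickle.load(open("p4.pkl","rb"))
hsv=cv2.cvtColor(s4["frame"],cv2.COLOR_RGB2HSV); m=cv2.inRange(hsv,(20,110,50),(35,255,255)); m[:225]=0;m[280:]=0;m[:,:220]=0;m[:,290:]=0
ys,xs=np.nonzero(m); print([(c,ys[xs==c].min(),ys[xs==c].max()) for c in (228,230,234,240,250,260,266,268,270,271,272,273)if (xs==c).any()])
print("S low",atz(s4,273.3,266.8,.045),"S top",atz(s4,273.3,246.5,.125),"far top",atz(s4,226.5,233.5,.125))
for X in([.564,.114,.045],[.564,.114,.125],[.564+.112,.114-.0246,.125]): print(proj(s4,X))
```

```text
W [0.56379164 0.11375973 0.045     ] W z.065? [0.56621456 0.11298064 0.065     ]
[(228, np.int64(233), np.int64(257)), (230, np.int64(233), np.int64(257)), (234, np.int64(235), np.int64(252)), (240, np.int64(236), np.int64(254)), (250, np.int64(239), np.int64(257)), (260, np.int64(242), np.int64(262)), (266, np.int64(244), np.int64(263)), (268, np.int64(245), np.int64(264)), (270, np.int64(245), np.int64(264)), (271, np.int64(245), np.int64(265)), (272, np.int64(246), np.int64(265)), (273, np.int64(246), np.int64(266))]
S low [0.56584499 0.11422547 0.045     ] S top [0.56523194 0.11451146 0.125     ] far top [0.67564658 0.09220553 0.125     ]
[274.08860155 266.8063533 ]
[273.8830793  246.37501888]
[226.61342058 232.52590267]
```

Run:
```python
from h import *
go(.433,.1413,.05,-.21);go(.4887,.1295,.05,-.21)
```

```text
t 15.5 turn [ 0.  -0.  -0.2] shift [ 0.001  -0.005   0.0279]
t 15.5 turn [ 0.  -0.  -0.2] shift [ 0.0579 -0.0053  0.0279]
```

Call:
{"op": "play_rows", "data": {"steps": [[[0,0,0],[0,-0.005,0.014],255],[[0,0,0],[0,-0.005,0.028],255],[[0,0,0],[0,-0.005,0.028],255],[[0,0,0],[0.005,-0.005,0.028],255],[[0,0,0],[0.01,-0.005,0.028],255],[[0,0,0],[0.018,-0.005,0.028],255],[[0,0,0],[0.026,-0.005,0.028],255],[[0,0,0],[0.026,-0.005,0.028],255]]}}

```text
time: 16.3
eef_pos: [0.4595, 0.1365, 0.0501]
ee_rot: [0.994, -0.106, 0.001, -0.0]
force: [0.2, 0.2, 0.4]
gripper_width: 0.0227
gripper_force: 59.1
```

Run:
```python
from h import *
import pickle
w=get_image("wrist"); st=state(); pickle.dump((w,st),open("w9.pkl","wb")); print(st["eef_pos"],st["force"])
go(.4887,.1295,.05,-.21)
hsv=cv2.cvtColor(w["frame"],cv2.COLOR_RGB2HSV)
for nm,m in(("yel",cv2.inRange(hsv,(20,110,40),(35,255,255))),("or",cv2.inRange(hsv,(5,150,60),(18,255,255)))):
    n,l,q,c=cv2.connectedComponentsWithStats(m)
    for i in range(1,n):
        if q[i,4]>60:
            ys,xs=np.nonzero(l==i); print(nm,q[i],[(r,xs[ys==r].min(),xs[ys==r].max()) for r in range(0,100,8) if (ys==r).any()])
```

```text
[0.45824675 0.13655375 0.0499365 ] [ 0.38592974  0.38507177 -0.03689437]
t 16.35 turn [-0.  -0.1 -0.2] shift [ 0.0313  0.0005 -0.    ]
yel [276   0  11  59 523] [(0, np.int64(276), np.int64(285)), (8, np.int64(276), np.int64(286)), (16, np.int64(276), np.int64(285)), (24, np.int64(276), np.int64(285)), (32, np.int64(277), np.int64(285)), (40, np.int64(277), np.int64(284)), (48, np.int64(278), np.int64(284)), (56, np.int64(278), np.int64(283))]
or [ 206   48   71  248 3968] [(48, np.int64(212), np.int64(214)), (56, np.int64(207), np.int64(217)), (64, np.int64(210), np.int64(227)), (72, np.int64(213), np.int64(230)), (80, np.int64(215), np.int64(232)), (88, np.int64(218), np.int64(235)), (96, np.int64(221), np.int64(238))]
or [ 284   48   75  248 4089] [(48, np.int64(350), np.int64(352)), (56, np.int64(347), np.int64(356)), (64, np.int64(337), np.int64(353)), (72, np.int64(333), np.int64(351)), (80, np.int64(330), np.int64(348)), (88, np.int64(327), np.int64(345)), (96, np.int64(325), np.int64(343))]
or [ 44 248  30  20 257] []
or [   0  282   47   74 2180] []
```

Card is centred (column 281, between jaws centred at 281). Go in the last 31 mm.

Call:
{"op": "play_rows", "data": {"steps": [[[0,0,0],[0.005,0,0],255],[[0,0,0],[0.011,0,0],255],[[0,0,0],[0.017,0,0],255],[[0,0,0],[0.023,0,0],255],[[0,0,0],[0.028,0,0],255],[[0,0,0],[0.031,0,0],255],[[0,0,0],[0.031,0,0],255],[[0,0,0],[0.031,0,0],255]]}}

```text
time: 17.15
eef_pos: [0.4872, 0.1302, 0.0496]
ee_rot: [0.994, -0.106, -0.0, 0.0]
force: [-0.4, 1.0, -1.1]
gripper_width: 0.0225
gripper_force: 59.1
```

Run:
```python
from h import *
w=get_image("wrist");s=get_image("side");t=get_image("top"); st=state(); print(st["eef_pos"],st["ee_rot"],st["force"],st["gripper_width"])
hsv=cv2.cvtColor(w["frame"],cv2.COLOR_RGB2HSV); m=cv2.inRange(hsv,(20,110,40),(35,255,255)); n,l,q,c=cv2.connectedComponentsWithStats(m)
for i in range(1,n):
    if q[i,4]>60: ys,xs=np.nonzero(l==i); print(q[i],[(r,xs[ys==r].min(),xs[ys==r].max()) for r in range(0,140,10) if (ys==r).any()])
f=lambda p,b,q:cv2.resize(p["frame"][b[1]:b[3],b[0]:b[2],::-1],q,interpolation=cv2.INTER_CUBIC)
cv2.imwrite("pics/f.png",np.vstack([np.hstack([f(w,(80,0,480,300),(400,300)),f(s,(190,195,350,315),(400,300))]),np.hstack([f(t,(178,126,302,219),(400,300)),f(s,(205,240,245,270),(400,300))])]))
```

```text
[0.4871536  0.13031172 0.04968678] [ 9.94397447e-01 -1.05705595e-01 -2.08230732e-04  1.85297647e-05] [ 0.44177816  0.63014967 -0.57197796] 0.022254167794503624
[ 276    0   11  117 1216] [(0, np.int64(276), np.int64(286)), (10, np.int64(276), np.int64(286)), (20, np.int64(276), np.int64(286)), (30, np.int64(276), np.int64(286)), (40, np.int64(276), np.int64(286)), (50, np.int64(276), np.int64(285)), (60, np.int64(276), np.int64(285)), (70, np.int64(276), np.int64(285)), (80, np.int64(276), np.int64(285)), (90, np.int64(276), np.int64(285)), (100, np.int64(276), np.int64(285)), (110, np.int64(276), np.int64(285))]
```

View pics/f.png

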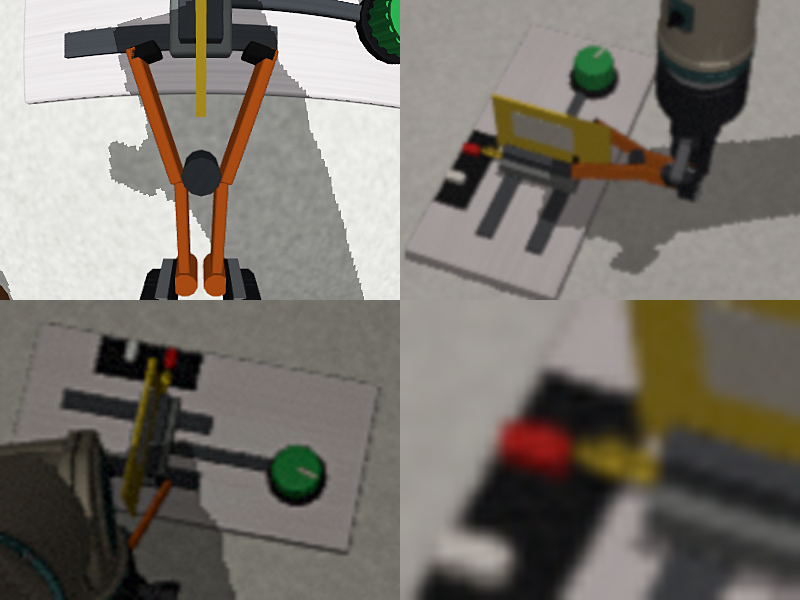

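The final picture shows the pointer on the red mark. The card edge is centred deep between the open jaws, and nothing touches it. I'm handing the job in.

```bash
python3 -c "
from cell import *
print(finish_job())"
```

```text
the job is handed in; nothing more can be done
None
```

I've handed in the job: the knob is set so the yellow pointer is on the red mark (to about 1 mm), and the gripper still squeezes the small orange clip fully open, level and centred around the card's free edge, touching nothing, at about 17 s; none of my moves went near the bystanders.

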